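# Push a drive caddy home and shut the storage box door

### The arm

A 6-joint arm with a two-finger parallel gripper is mounted at the origin on the work surface. World frame = base frame: x ahead of the robot, y to its left, z up, the work surface at z = 0. Lengths are in m, angles in rad, forces in N, time in s.
With the tool pointing down it reaches from about 0.35 to 0.95 m from the base axis. Payload 17.4 kg.
Tool frame: the origin (TCP) lies on the centre line of the jaws, within the pads' length; the fingertips stand 14 mm ahead of it and the grasp point (between the pads) lies 5 mm behind it; z points along the fingers, x is the direction in which the jaws open and shut, and the axes are right-handed (so a half turn about z gives the same grasp; the last joint's range is limited). The gripper opens to 93 mm and grips with 3 to 60 N. Pads are 15 mm wide; open, the fingers measure 128 mm over their backs; the gripper's body (75 mm by 188 mm) begins 65 mm behind the grasp point.
Start: joints at [-1.219, 0.116, 1.442, -0, 1.584, -0.038], TCP at [0.256, -0.624, 0.233] pointing down, gripper open.
Joint ranges: [-2.83, 2.83], [-0.83, 2.19], [0.07, 2.5], [-1.14, 4.28], [0.01, 3], [-2.97, 2.97]. Speed limits (rad/s): [1.89, 1.89, 2.22, 3.14, 3.14, 3.14].

### API

Orientations are given as a unit quaternion [x, y, z, w].
In Python, from bench import * gives the robot as it stands.
- The arm moves only by the tool step_arm, never from a script. Its argument "steps" is text: rows parted by semicolons, each of 5 numbers parted by spaces: the gripper command: -1 is fully open, 1 is shut, values between are in proportion, then the shift along the tool's x, y, z in m, then the turn about the tool's z in rad. A call has 1 to 20 rows; each row is the pose to reach, as a shift and turn from the pose commanded when the call began, along the tool's axes at that moment; what a row does not reach only later rows make up. A row lasts 1/12 s, in which the tool goes at most 41.7 mm and 7.16 degrees, less where a joint would pass 70% of its speed; a pose out of reach is approached as far as the arm can. A call with a gripper value outside its range is refused whole. The fingers move at their own pace and stop on an object; "grip_force" is the grip in N (left out, the last holds). Time passes only in rows, so rows that repeat a pose let the fingers close. It gives the time, the measured TCP pose, the force and the opening at its end, in the units of the state.
- get_state(): the state, without advancing time (a new reading comes with each control period).
- camera(name): name is "scene" or "side" or "wrist"; returns a dict with "img" (384x512x3 uint8, red, green, blue), "fx", "fy", "cx", "cy" (pixels), "extrinsics" (4x4, takes a point from world to camera coordinates). Camera axes: x right, y down, z forward; pixel columns grow to the right and rows downward; lengths in m; the calibration is good to about 2 mm. A picture is of the moment at which its call begins. There is no depth.
- finish_job(): hands the job in, once; it reports no verdict.
The state is a dict: "t": time; "joint_positions": joint angles; "joint_vel": joint speeds; "joint_efforts": joint torques, N m; "tcp_pos": TCP position; "tcp_rot": TCP orientation; "contact_force": force on the tool from outside, world axes, zero at the start; "wrist_torque": the same for the moment, N m; "grip_width": finger opening in m.
Only numpy, scipy, OpenCV 4.12 (cv2) and the standard library are available. Lean on these libraries where they do the work, as an engineer would, in place of code of your own. Each camera call takes 0.05 s, during which the arm holds its last target.

### The job

One drive caddy of the open four-bay storage box has been left pulled part-way out. Push it gently home until its sprung latch clicks over and holds it, then swing the box's front door shut, without slamming it, until it snaps onto its catch. Leave the other things on the table where they are.

Things in the scene. Friction and masses are not known exactly. Their poses are not given: they have to be found in the camera images.
- storage_box: Four-bay drive storage box, grey metal, black front columns, fixed: 220 mm deep, 180 wide, 165 high. Origin: centre of its underside, on the table. +x points from its front to its back, +y to the left of someone facing its front, z up. Four upright bays at y = +51, +17, -17, -51 mm hold four identical drive caddies; one sticks out of the front. Home, their faces lie in the front plane, x = -110 mm.
- latch_tab (a point): Thumb tab of the sprung latch over the bay at y = +51 mm: a grey tab 18 mm wide, its top 160 mm above the table, 5 mm behind the front plane, seen from above at the roof's cut-back front edge (one tab over each bay). A tab rises about 10 mm while a caddy's tooth passes under it, then drops back. Tabs never stand out in front of the front plane. The latches need no touching.
- caddy_out_face (a point): Point on the front face of the caddy that sticks out: on its bay's centre line, 105 mm above the table. The face is a black upright bezel 31.5 mm wide, 120 mm high (17 to 137 mm above the table). Push it along the box's +x until it is flush with the other three. It can be in any of the four bays.
- caddy_out (a joint): How far the drawn-out caddy (about 0.7 kg) stands out from home, m: 0 home against its stop, most 0.09; starts 0.035 to 0.07. It slides along the box's x with about 2 N; from 19 to 12 mm the latch rides up its ramp and the push rises to about 12 N, then falls. Below 6 mm the latch drops behind the tooth and lets it back 3 mm at most. Let go on the ramp, it is pushed out again.
- caddy_b (a joint): The same for another caddy, home and latched (0) from the start.
- caddy_c (a joint): The same for another caddy, home and latched (0) from the start.
- caddy_d (a joint): The same for another caddy, home and latched (0) from the start.
- door (a joint): Angle of the front door, rad: 0 shut, 1.95 widest; starts 1.55 to 1.8 open. Hinged at the box's left (+y) front edge, it opens clockwise seen from above. Mass about 0.35 kg, hinge friction 0.03 N m. Shut, its inner face stands 9 mm in front of the caddy faces, so it cannot shut on a caddy that sticks out.
- door_hinge (a point): Point on the door's vertical hinge line, 108 mm above the table; in the box frame x = -121, y = +84 mm. The door is a grey slatted panel 12 mm thick, 8 to 163 mm above the table, reaching 174 mm from this line; its outer face lies 10 mm outside the line. A finger lip juts 9 mm past the free edge, 53 to 113 mm above the table.
- door_push (a point): Point on the door's outer face, 150 mm from the hinge line, 113 mm above the table: a good place to push. Axes of the door: -x out of the outer face, -y from hinge to free edge.
- door_striker (a point): Steel striker on the door's inner face, 160 mm from the hinge line, 108 mm above the table. At 0.09 rad it meets a sprung roller in a slot of the box's right front column; pushing over it takes 1.5 N m (10 N at 150 mm from the hinge). From about 0.04 rad the roller draws the door shut; let go before that, it springs open again.
- bare_drive: Bystander: a bare disk drive, 147 x 102 x 26 mm, lying near the box's hinge edge, to the left of the box. Origin: centre of its underside.
- tape_roll: Bystander: a white roll of tape, 92 mm across, 22 mm high, lying flat close to the box's right side. Origin: centre of its underside.
- glue_stick: Bystander: a glue stick standing upright, 27 mm thick, 94 mm high, close to the box's left side near its back. Origin: centre of its underside.
- screwdriver: Bystander: a screwdriver about 190 mm long, lying behind the box. Origin: under it, on the table.
- breadboard: Bystander: a white plug-in circuit board, 165 x 55 mm, 9 to 17 mm high, lying some way in front of the box. Origin: centre of its underside.
- card_disc: Bystander: a spoked cardboard wheel, 180 mm across, 4 mm thick, lying flat. Origin: centre of its underside.

How it is judged:
On the way:
1. the drawn-out caddy is pushed home and its latch holds it (value of joint caddy_out below 0.004 m), for 0.3 s.
At the end, for the whole second after the job is handed in: All four caddies are home (each within 4 mm of its stop, so the latch holds it), and the door is shut on its catch (within 0.02 rad of fully shut) and at rest (value of joint each of caddy_out, caddy_b, caddy_c, caddy_d below 0.004 m and value of joint door below 0.02 rad and not (velocity of joint door above 0.05 rad/s)); the robot touches nothing.
It fails at once if the door is slammed: before it reaches its catch (more than 0.12 rad open) it swings shut faster than 2.5 rad/s (value of joint door above 0.12 rad and velocity of joint door below -2.5 rad/s).
It fails at once if the caddy is rammed in: it is pushed faster than 0.4 m/s while more than 15 mm out (value of joint caddy_out above 0.015 m and velocity of joint caddy_out below -0.4 m/s).
It fails at once if a bystander is moved more than 30 mm or the glue stick is knocked over (distance of any of bare_drive, tape_roll, glue_stick, screwdriver, breadboard, card_disc from where it was at the start of the episode above 0.03 m or angle between glue_stick's own z axis and vertical above 0.5 rad).
It also fails if it takes over 58 s, if anything falls off the work surface, if the arm or the gripper's body presses on something with over 40 N, if the wrist force passes 120 N, or if a joint passes its speed limit or range.

## Working session

There is one attempt and no reset: what is moved stays moved. The work goes in short steps, Python scripts to look and compute and a tool call to move; the robot and the scene stay as the last step left them, time stands still between calls to the robot, and variables do not carry over. Pictures are saved under pics/ and viewed, and the job is handed in when it is done.

Besides the shell and the picture viewer there is one more tool, called after "Emit:" as a command line: name --argument value ..., lists and objects as JSON in quotes. step_arm: Moves the arm, as the interface text tells. Its arguments: {"type":"object","properties":{"steps":{"type":"string"},"grip_force":{"type":"number"}},"required":["steps"]}

```bash
ls; mkdir -p pics; python3 - <<'E'
from bench import *
import cv2
for n in ["scene","side","wrist"]:
    c=camera(n); cv2.imwrite(f"pics/{n}0.png",c["img"][:,:,::-1]); print(n,c["fx"],c["fy"],c["cx"],c["cy"]);print(c["extrinsics"].round(4).tolist() if hasattr(c["extrinsics"],'round') else c["extrinsics"])
print(get_state())
E
```

```text
pics
scene 465.6682729511467 465.6682729511467 258.1807067356004 198.8166225988184
[[0.5955, 0.8034, 0.0029, -0.3886], [0.5017, -0.3691, -0.7823, -0.1463], [-0.6274, 0.4673, -0.6228, 1.5625], [0.0, 0.0, 0.0, 1.0]]
side 468.44061813231207 468.44061813231207 256.5148740004368 188.15866572621775
[[0.9202, -0.391, 0.0169, -0.4849], [-0.2406, -0.5993, -0.7635, 0.2772], [0.3086, 0.6985, -0.6456, 1.25], [0.0, 0.0, 0.0, 1.0]]
wrist 295.5444838957886 295.5444838957886 251.24750664481505 188.52704349009989
[[0.3802, -0.9249, -0.0015, -0.674], [-0.8904, -0.3665, 0.2701, -0.032], [-0.2504, -0.1014, -0.9628, 0.3916], [0.0, 0.0, 0.0, 1.0]]
{'t': 0.15, 'joint_positions': array([-1.21880503e+00,  1.16362046e-01,  1.44205598e+00,  1.80550669e-05,
        1.58396392e+00, -3.78109565e-02]), 'joint_vel': array([-0.00036387, -0.00095478, -0.00141856, -0.00055931, -0.00080581,
        0.00027738]), 'joint_efforts': array([-1.37030125e-03, -7.21766138e+01, -6.22950840e+01,  7.78982020e-02,
        2.26646557e-02, -8.57686155e-05]), 'tcp_pos': array([ 0.25645395, -0.62426108,  0.2321187 ]), 'tcp_rot': array([ 8.30664043e-01, -5.56773825e-01, -3.13971375e-04, -2.39266152e-04]), 'contact_force': array([-0.0895016 ,  0.25393829,  0.01654348]), 'wrist_torque': array([-0.08447874, -0.01604148,  0.01314678]), 'grip_width': 0.09282191581047355}
```

View pics/scene0.png

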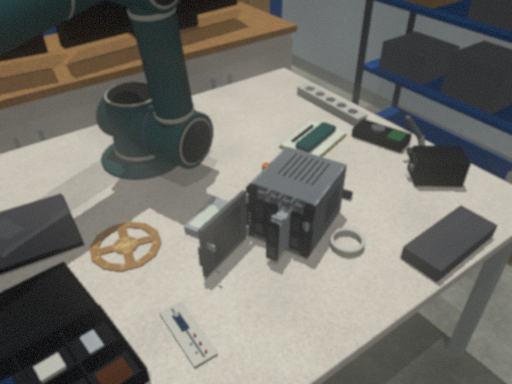

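View pics/side0.png

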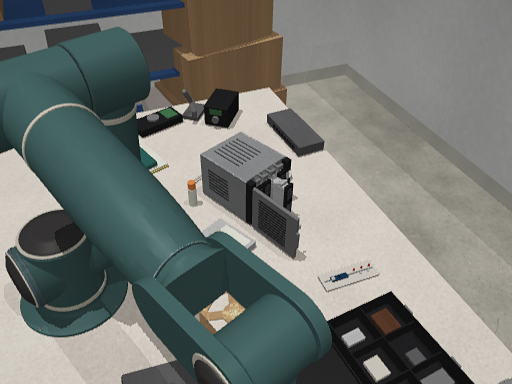

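View pics/wrist0.png

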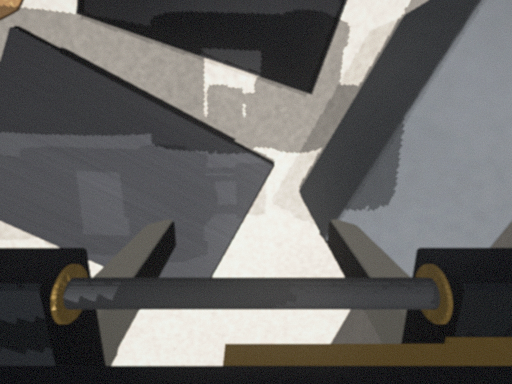

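```bash
cat > h.py <<'E'
import numpy as np, cv2
from bench import *
def proj(c,P):
    P=np.atleast_2d(P); E=np.array(c["extrinsics"]); q=P@E[:3,:3].T+E[:3,3]
    return np.c_[c["fx"]*q[:,0]/q[:,2]+c["cx"], c["fy"]*q[:,1]/q[:,2]+c["cy"]]
def ray(c,uv):
    E=np.array(c["extrinsics"]);R=E[:3,:3];o=-R.T@E[:3,3]
    d=R.T@np.array([(uv[0]-c["cx"])/c["fx"],(uv[1]-c["cy"])/c["fy"],1.]);return o,d/np.linalg.norm(d)
def onz(c,uv,z):
    o,d=ray(c,uv);return o+d*(z-o[2])/d[2]
def tri(rs):
    A=np.zeros((3,3));b=np.zeros(3)
    for o,d in rs:
        M=np.eye(3)-np.outer(d,d);A+=M;b+=M@o
    p=np.linalg.solve(A,b);return p,[np.linalg.norm((np.eye(3)-np.outer(d,d))@(p-o)) for o,d in rs]
def crop(n,c,x0,y0,x1,y1,k,fn):
    im=cv2.resize(c["img"][y0:y1,x0:x1,::-1],None,fx=k,fy=k,interpolation=cv2.INTER_CUBIC)
    for x in range((x0+19)//20*20,x1,20): cv2.putText(im,str(x),(int((x-x0)*k),10),0,.35,(0,0,255)); cv2.line(im,((x-x0)*k,12),((x-x0)*k,18),(0,0,255))
    for y in range((y0+19)//20*20,y1,20): cv2.putText(im,str(y),(0,int((y-y0)*k)+4),0,.35,(0,0,255))
    cv2.imwrite(fn,im)
E
python3 - <<'E'
from h import *
c=camera("scene");crop("s",c,180,130,380,280,4,"pics/sc1.png")
c=camera("side");crop("s",c,180,120,320,260,4,"pics/si1.png")
E
```

```text
(no output)
```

View pics/sc1.png

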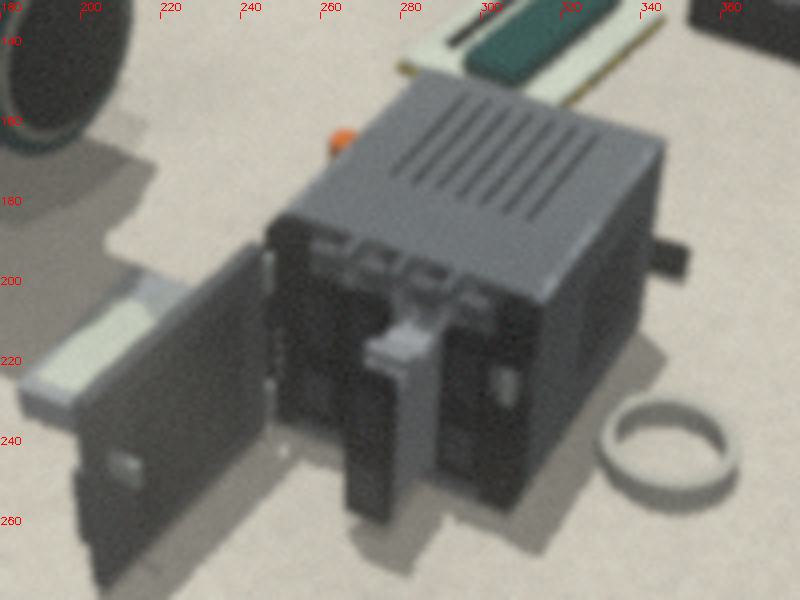

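View pics/si1.png

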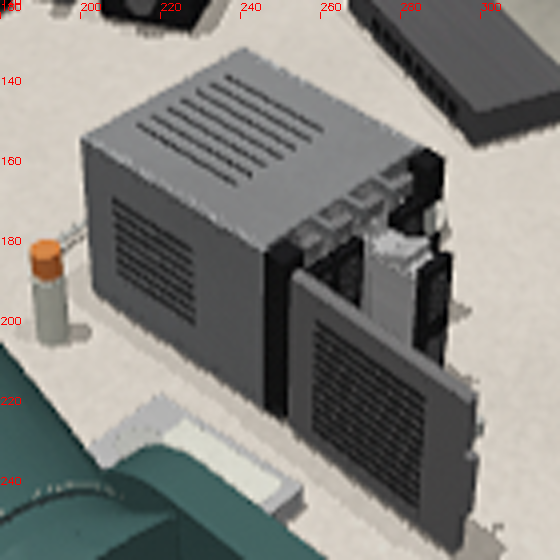

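```bash
python3 - <<'E'
from h import *
s=camera("scene");d=camera("side")
names=["BL","BR","FR","FL"]
for n,a,b in zip(names,[(284.5,147),(346,165),(315,206),(249,183)],[(200,154.5),(240.5,132),(291,158),(248,182)]):
    print(n,onz(s,a,.165),onz(d,b,.165))
print("FRbot scene",onz(s,(306,258.5),0)); print("FLbot side",onz(d,(250,224),0)," BLbot",onz(d,(203,194),0))
E
```

```text
BL [0.44252446 0.24639332 0.165     ] [0.43957416 0.25006503 0.165     ]
BR [0.60748431 0.32129039 0.165     ] [0.60262492 0.32110368 0.165     ]
FR [0.68621583 0.14079591 0.165     ] [0.69453237 0.128952   0.165     ]
FL [0.52059864 0.06866058 0.165     ] [0.52705628 0.07038835 0.165     ]
FRbot scene [0.68807208 0.12575787 0.        ]
FLbot side [0.53163513 0.06288308 0.        ]  BLbot [0.44048523 0.25308546 0.        ]
```

```bash
python3 - <<'E'
from h import *
from scipy.optimize import least_squares
s=camera("scene");d=camera("side")
B=.11;W=.09;H=.165
obs=[(s,(284.5,147),(B,W,H)),(s,(346,165),(B,-W,H)),(s,(315,206),(-B,-W,H)),(d,(200,154.5),(B,W,H)),(d,(240.5,132),(B,-W,H)),(d,(291,158),(-B,-W,H)),(s,(306,258.5),(-B,-W,0)),(d,(250,224),(-B,W,0)),(d,(203,194),(B,W,0)),(s,(248,184),(-B,W,H))]
def T(p,q):
    c,s_=np.cos(p[2]),np.sin(p[2]);q=np.asarray(q);return np.array([p[0]+c*q[0]-s_*q[1],p[1]+s_*q[0]+c*q[1],q[2]])
f=lambda p:np.concatenate([(proj(c,T(p,q))[0]-uv) for c,uv,q in obs])
r=least_squares(f,[.569,.185,2.0],loss="soft_l1")
print(r.x,f(r.x).reshape(-1,2).round(1).tolist())
p=r.x;np.save("box.npy",p)
print("bays scene tabs",[proj(s,T(p,(-.105,y,.160))).round(0).tolist() for y in(.051,.017,-.017,-.051)])
for out in (.035,.05,.07):
  for y in(.017,-.017): print(out,y,[proj(s,T(p,(-.11-out,y+e,z))).round(0).tolist()[0] for e,z in ((.0157,.137),(-.0157,.137),(.0157,.017),(-.0157,.017))])
for a in (1.55,1.65,1.75,1.8):
  # door free-edge: shut direction -y; opens clockwise from above => rotate by -a
  def D(u,o,z):
    ca,sa=np.cos(-a),np.sin(-a);x,y=o,-u;return T(p,(-.121+ca*x-sa*y,.084+sa*x+ca*y,z))
  print(a,[proj(c,D(.174,o,z)).round(0).tolist()[0] for c in(s,d) for o in(-.01,.002) for z in(.163,.008)],D(.15,-.01,.113))
E
```

```text
[0.56624791 0.19121724 1.99839   ] [[1.3, -1.4], [0.6, -1.8], [-1.8, 3.7], [-0.6, -0.6], [-0.9, -1.2], [-0.2, 0.1], [2.3, 0.8], [0.6, 2.1], [-0.6, -0.0], [-1.7, 2.9]]
bays scene tabs [[[261.0, 192.0]], [[273.0, 196.0]], [[286.0, 201.0]], [[299.0, 205.0]]]
0.035 0.017 [[260.0, 211.0], [271.0, 215.0], [260.0, 247.0], [270.0, 251.0]]
0.035 -0.017 [[272.0, 215.0], [284.0, 219.0], [271.0, 251.0], [282.0, 255.0]]
0.05 0.017 [[257.0, 214.0], [268.0, 219.0], [257.0, 250.0], [268.0, 254.0]]
0.05 -0.017 [[269.0, 219.0], [281.0, 223.0], [268.0, 255.0], [280.0, 259.0]]
0.07 0.017 [[253.0, 219.0], [264.0, 223.0], [253.0, 255.0], [264.0, 259.0]]
0.07 -0.017 [[265.0, 224.0], [277.0, 228.0], [265.0, 260.0], [276.0, 264.0]]
1.55 [[204.0, 232.0], [209.0, 279.0], [209.0, 234.0], [213.0, 281.0], [302.0, 216.0], [297.0, 255.0], [304.0, 214.0], [300.0, 253.0]] [ 0.59600313 -0.09322908  0.113     ]
1.65 [[198.0, 229.0], [203.0, 276.0], [202.0, 231.0], [207.0, 278.0], [297.0, 219.0], [293.0, 258.0], [300.0, 217.0], [296.0, 256.0]] [ 0.58179582 -0.09812438  0.113     ]
1.75 [[192.0, 225.0], [198.0, 273.0], [196.0, 228.0], [201.0, 275.0], [292.0, 222.0], [289.0, 261.0], [296.0, 220.0], [292.0, 259.0]] [ 0.56717077 -0.10157686  0.113     ]
1.8 [[190.0, 224.0], [196.0, 271.0], [194.0, 226.0], [199.0, 273.0], [289.0, 223.0], [286.0, 262.0], [293.0, 222.0], [289.0, 261.0]] [ 0.55974713 -0.10275068  0.113     ]
```

```bash
cat >> h.py <<'E'
from scipy.spatial.transform import Rotation as Ro
def T(p,q):
    c,s_=np.cos(p[2]),np.sin(p[2]);q=np.asarray(q,float);return np.array([p[0]+c*q[0]-s_*q[1],p[1]+s_*q[0]+c*q[1],q[2]])
def inv(p,P):
    c,s_=np.cos(p[2]),np.sin(p[2]);d=np.asarray(P)-[p[0],p[1],0];return np.array([c*d[0]+s_*d[1],-s_*d[0]+c*d[1],d[2]])
def shift(st,P): return Ro.from_quat(st["tcp_rot"]).as_matrix().T@(np.asarray(P)-st["tcp_pos"])
E
python3 - <<'E'
from h import *
from scipy.optimize import least_squares
s=camera("scene");d=camera("side")
B=.11;W=.09;H=.165
obs=[(s,(284.5,147),(B,W,H)),(s,(346,165),(B,-W,H)),(d,(200,154.5),(B,W,H)),(d,(240.5,132),(B,-W,H)),(d,(291,158),(-B,-W,H)),(s,(306,258.5),(-B,-W,0)),(d,(250,224),(-B,W,0)),(d,(203,194),(B,W,0))]
f=lambda p:np.concatenate([(proj(c,T(p,q))[0]-uv) for c,uv,q in obs])
r=least_squares(f,[.569,.185,2.0]);p=r.x
print(p,f(p).reshape(-1,2).round(1).tolist());np.save("box.npy",p)
# face bottom corners
for uv in((266.5,257.5),(276.5,261)): print(inv(p,onz(s,uv,.017)))
for uv in((271.5,219.5),(281,223)): print(inv(p,onz(s,uv,.137)))
st=get_state()
P=T(p,(-.11-.06-.0175-.04,-.017,.232)); print(P,shift(st,P), "yaw tool",Ro.from_quat(st["tcp_rot"]).as_matrix()[:,0], p[2]-np.pi)
h=T(p,(-.121,.084,.1));print("hinge",h)
for uv,z in(((200,229.5),.163),((205,278),.008)):
  q=inv(p,onz(s,uv,z))-[-.121,.084,0];print(q,np.hypot(q[0],q[1]))
E
```

```text
[0.56594035 0.18841742 1.98781844] [[0.9, -1.2], [0.1, -1.2], [-0.4, -0.4], [-0.2, -0.7], [0.2, 1.0], [0.8, 1.3], [0.4, 2.7], [-0.3, 0.2]]
[-0.16833903 -0.00471863  0.017     ]
[-0.16658645 -0.03214534  0.017     ]
[-0.15694457 -0.01001207  0.137     ]
[-0.15688506 -0.0352175   0.137     ]
[ 0.67362994 -0.01269996  0.232     ] [-0.40730584 -0.61828815  0.0006425 ] yaw tool [ 3.79972049e-01 -9.24997968e-01  2.42271473e-05] -1.1537742177593968
hinge [0.53814901 0.0437639  0.1       ]
[-0.17089441  0.0140214   0.163     ] 0.17146865467442454
[-0.17360181  0.01153258  0.008     ] 0.1739844460109007
```

Emit:
step_arm --steps "1 -0.02 -0.03 0 -0.027; 1 -0.04 -0.06 0 -0.027; 1 -0.06 -0.09 0 -0.027; 1 -0.08 -0.12 0 -0.027; 1 -0.1 -0.15 0 -0.027; 1 -0.12 -0.18 0 -0.027; 1 -0.14 -0.21 0 -0.027; 1 -0.16 -0.24 0 -0.027; 1 -0.18 -0.27 0 -0.027; 1 -0.2 -0.3 0 -0.027; 1 -0.22 -0.33 0 -0.027; 1 -0.24 -0.37 0 -0.027; 1 -0.26 -0.4 0 -0.027; 1 -0.28 -0.43 0 -0.027; 1 -0.31 -0.47 0 -0.027; 1 -0.33 -0.51 0 -0.027; 1 -0.36 -0.55 0 -0.027; 1 -0.39 -0.59 0 -0.027; 1 -0.407 -0.618 0 -0.027; 1 -0.407 -0.618 0 -0.027" --grip_force 20

```text
t: 2.22
tcp_pos: [0.675, -0.0091, 0.2322]
tcp_rot: [0.839, -0.545, -0.0, -0.0]
contact_force: [0.5, -1.1, -0.6]
grip_width: 0.0004
```

```bash
python3 - <<'E'
from h import *
p=np.load("box.npy");st=get_state();print(st["t"],st["tcp_pos"],inv(p,st["tcp_pos"]),st["grip_width"],st["joint_positions"],st["contact_force"])
R=Ro.from_quat(st["tcp_rot"]).as_matrix();print(np.arctan2(R[1,0],R[0,0]))
for n in["scene","side","wrist"]:
    c=camera(n)
    if n=="wrist": cv2.imwrite("pics/w1.png",c["img"][:,:,::-1])
    else: crop(n,c,180,120,380,270,4,f"pics/{n}1.png")
    if n!="wrist":print(n,proj(c,st["tcp_pos"]+[0,0,-.014]))
E
```

```text
2.2167 [ 0.67504086 -0.00914979  0.23223829] [-0.22482556 -0.01972797  0.23223829] 0.0003860785578785442 [-5.16633619e-02  1.16364846e-01  1.44186045e+00  7.69197616e-04
  1.58348469e+00  1.10003412e+00] [ 0.52167811 -1.07374953 -0.56901588]
-1.1516876815980615
scene [[261.27797873 210.46253266]]
side [[307.80554467 171.57934257]]
```

View pics/scene1.png

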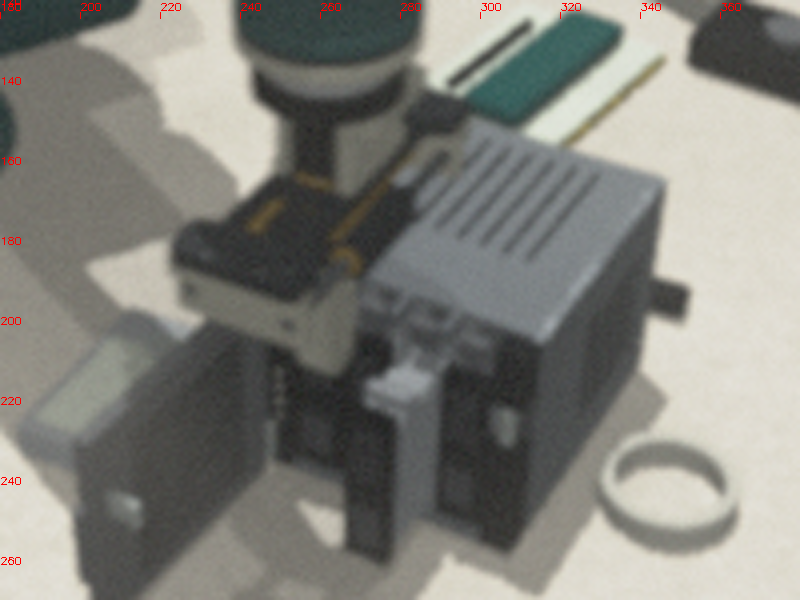

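View pics/w1.png

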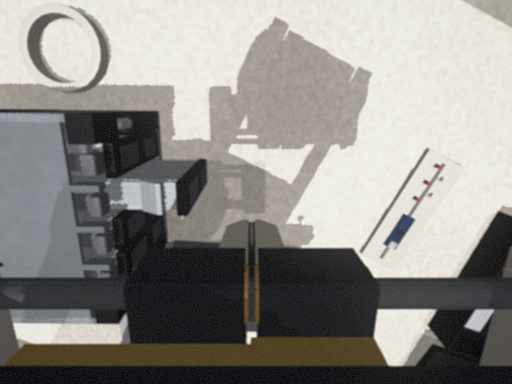

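View pics/side1.png

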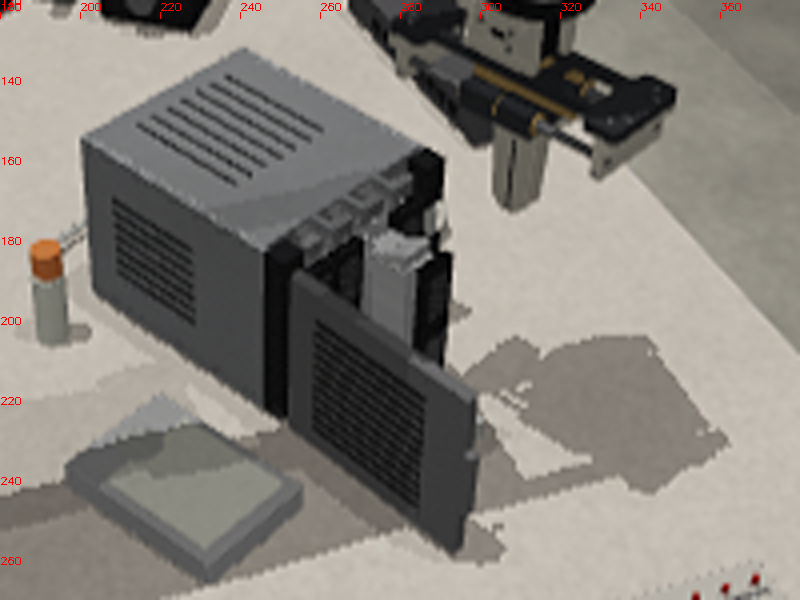

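```bash
python3 - <<'E'
from h import *
p=np.load("box.npy");c=camera("wrist")
for o in(.045,.055):print([proj(c,T(p,(-.11-o,-.017+e,z))).round(0).tolist()[0] for z in(.137,.017) for e in(.0157,-.0157)])
print([proj(c,T(p,(-.105,y,.16))).round(0).tolist()[0] for y in(.051,.017,-.017,-.051)])
crop("w",c,40,80,240,230,4,"pics/w1b.png")
E
```

```text
[[171.0, 212.0], [168.0, 177.0], [196.0, 179.0], [194.0, 155.0]]
[[182.0, 212.0], [180.0, 177.0], [203.0, 179.0], [202.0, 155.0]]
[[110.0, 278.0], [105.0, 242.0], [100.0, 203.0], [94.0, 161.0]]
```

View pics/w1b.png

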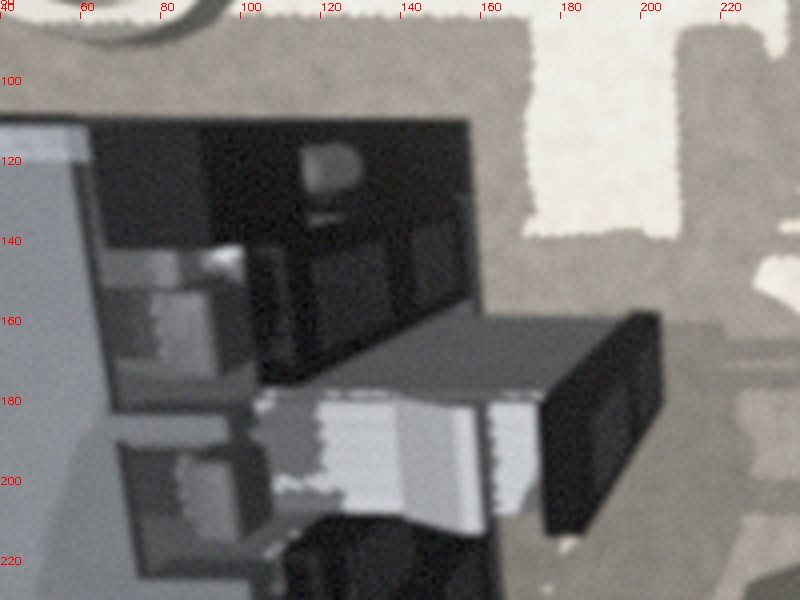

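Emit:
step_arm --steps "1 0 0.002 0.03 0; 1 0 0.002 0.06 0; 1 0 0.002 0.09 0; 1 0 0.002 0.112 0; 1 -0.01 0.002 0.112 0; 1 -0.02 0.002 0.112 0; 1 -0.025 0.002 0.112 0; 1 -0.03 0.002 0.112 0; 1 -0.035 0.002 0.112 0; 1 -0.04 0.002 0.112 0; 1 -0.045 0.002 0.112 0; 1 -0.05 0.002 0.112 0; 1 -0.055 0.002 0.112 0; 1 -0.06 0.002 0.112 0; 1 -0.065 0.002 0.112 0"

```text
t: 3.67
tcp_pos: [0.6452, 0.046, 0.1208]
tcp_rot: [0.838, -0.546, 0.0, -0.0]
contact_force: [1.3, -1.6, 2.4]
grip_width: 0.0001
```

```bash
python3 - <<'E'
from h import *
p=np.load("box.npy");st=get_state();print(st["t"],inv(p,st["tcp_pos"]),st["contact_force"],st["joint_positions"])
c=camera("wrist");cv2.imwrite("pics/w2.png",c["img"][:,:,::-1])
c=camera("scene");crop("s",c,180,130,380,280,4,"pics/sc2.png")
E
```

```text
3.6667 [-0.16236812 -0.01479582  0.12076458] [ 1.31879588 -1.55593288  2.41463043] [ 3.16984006e-02  1.06433411e-01  1.63504358e+00 -5.37015047e-05
  1.39987176e+00  1.18576580e+00]
```

View pics/sc2.png

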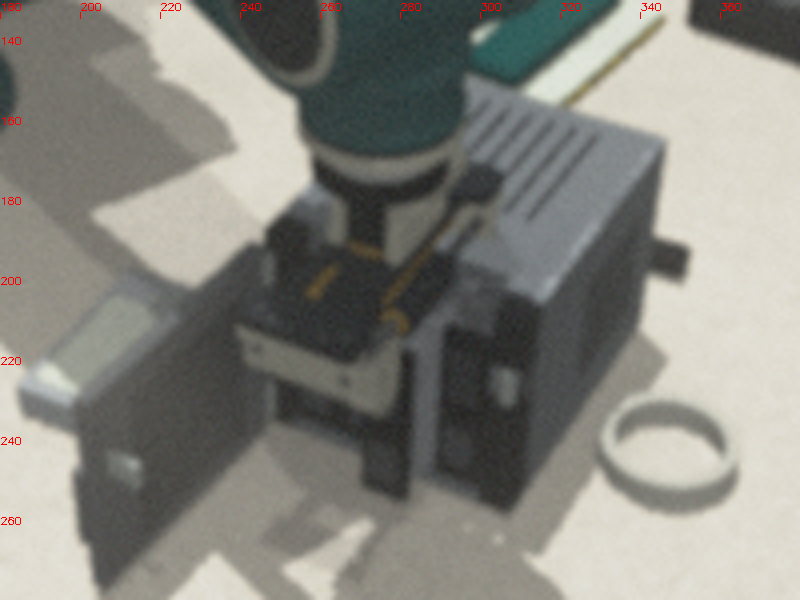

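View pics/w2.png

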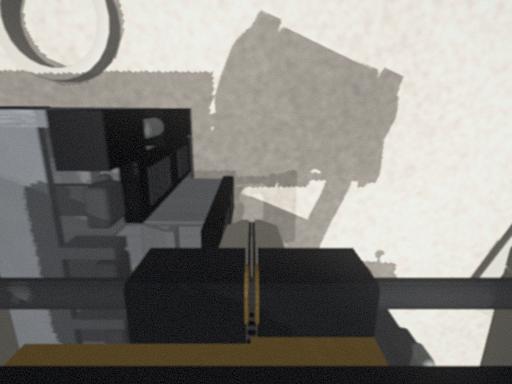

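Emit:
step_arm --steps "1 -0.004 0 0 0; 1 -0.008 0 0 0; 1 -0.012 0 0 0; 1 -0.015 0 0 0; 1 -0.018 0 0 0; 1 -0.021 0 0 0; 1 -0.024 0 0 0; 1 -0.027 0 0 0; 1 -0.03 0 0 0; 1 -0.032 0 0 0"

```text
t: 4.6
tcp_pos: [0.6322, 0.0751, 0.1206]
tcp_rot: [0.838, -0.546, -0.0, 0.0]
contact_force: [0.4, -0.4, -1.2]
grip_width: 0.0006
```

```bash
python3 - <<'E'
from h import *
p=np.load("box.npy");st=get_state();print(st["t"],inv(p,st["tcp_pos"]),st["contact_force"])
E
```

```text
4.6 [-0.13045085 -0.01463725  0.12055057] [ 0.35267519 -0.37472204 -1.18670746]
```

Emit:
step_arm --steps "1 -0.001 0 0 0; 1 -0.002 0 0 0; 1 -0.003 0 0 0"

```text
t: 4.85
tcp_pos: [0.6311, 0.0777, 0.1207]
tcp_rot: [0.838, -0.545, -0.0, 0.0]
contact_force: [0.6, -1.3, -0.0]
grip_width: 0.0003
```

Emit:
step_arm --steps "1 -0.001 0 0 0; 1 -0.002 0 0 0; 1 -0.002 0 0 0"

```text
t: 5.1
tcp_pos: [0.6303, 0.0795, 0.1206]
tcp_rot: [0.838, -0.546, -0.0, 0.0]
contact_force: [1.0, -0.4, 0.4]
grip_width: 0.0005
```

Emit:
step_arm --steps "1 -0.001 0 0 0; 1 -0.002 0 0 0; 1 -0.003 0 0 0; 1 -0.003 0 0 0"

```text
t: 5.43
tcp_pos: [0.6301, 0.08, 0.1208]
tcp_rot: [0.838, -0.546, 0.002, 0.001]
contact_force: [9.2, -17.7, -3.9]
grip_width: 0.0002
```

```bash
python3 - <<'E'
from h import *
p=np.load("box.npy");st=get_state();print(st["t"],inv(p,st["tcp_pos"]),st["contact_force"])
c=camera("wrist");cv2.imwrite("pics/w3.png",c["img"][:,:,::-1])
c=camera("scene");crop("s",c,180,130,380,280,4,"pics/sc3.png")
E
```

```text
5.4333 [-0.12509055 -0.01472259  0.12080075] [  9.22740165 -17.72600752  -3.86666093]
```

View pics/sc3.png

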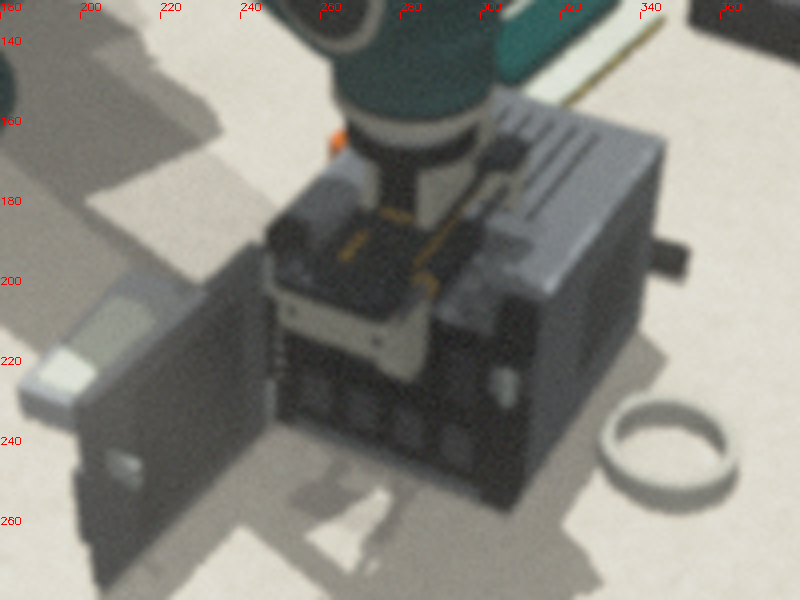

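View pics/w3.png

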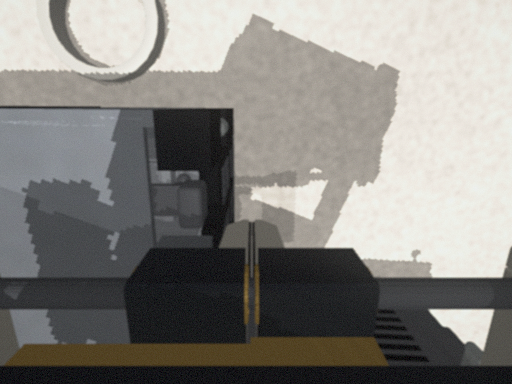

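Emit:
step_arm --steps "1 0.003 0 0 0; 1 0.01 0 0 0; 1 0.03 0 0 0; 1 0.05 0 -0.02 0; 1 0.07 0 -0.05 0; 1 0.08 0 -0.08 0; 1 0.08 0 -0.1 0; 1 0.08 0 -0.1 0"

```text
t: 6.2
tcp_pos: [0.6629, 0.0082, 0.2258]
tcp_rot: [0.838, -0.546, 0.002, -0.002]
contact_force: [-0.1, -0.3, 0.6]
grip_width: 0.0007
```

```bash
python3 - <<'E'
from h import *
p=np.load("box.npy");p[:2]+=.0024*np.array([np.cos(p[2]),np.sin(p[2])]);np.save("box.npy",p)
st=get_state();print(st["t"],inv(p,st["tcp_pos"]),st["contact_force"],st["joint_positions"])
c=camera("wrist");crop("w",c,40,80,240,230,4,"pics/w4.png")
c=camera("scene");crop("s",c,180,130,380,280,4,"pics/sc4.png")
E
```

```text
6.2 [-0.20642109 -0.01571126  0.22584953] [-0.06593028 -0.26069904  0.61027388] [-2.62317540e-02  8.81568926e-02  1.48249987e+00  4.51157688e-04
  1.56499592e+00  1.12852614e+00]
```

View pics/sc4.png

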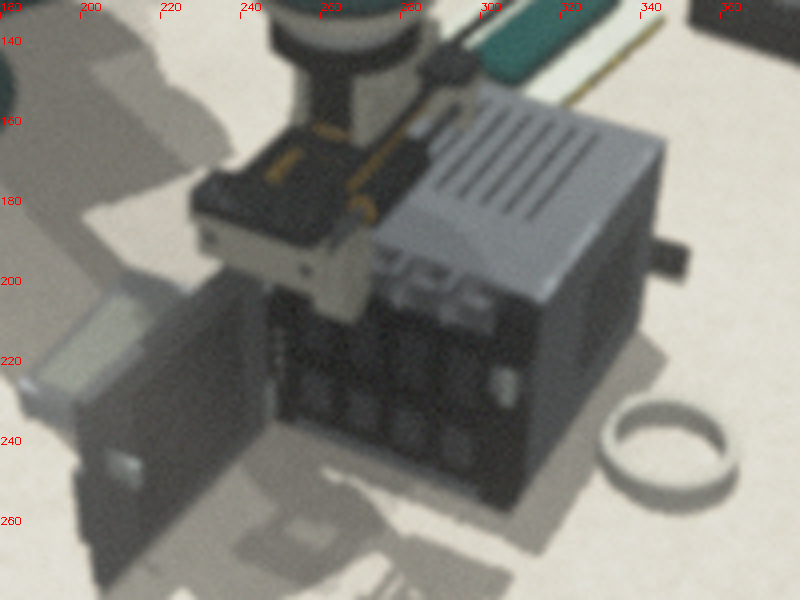

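View pics/w4.png

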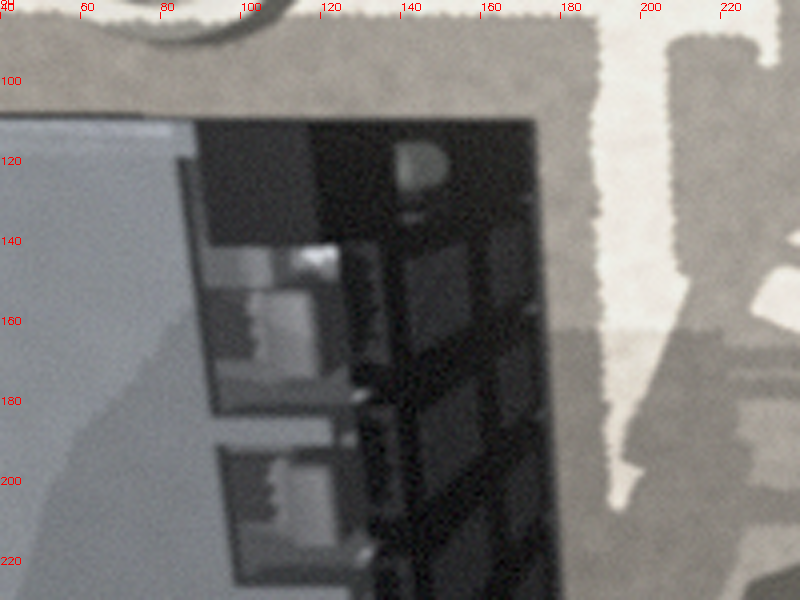

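```bash
cat >> h.py <<'E'
def door(p,a,u=.15,o=.0275,z=.12):
    ca,sa=np.cos(-a),np.sin(-a);x,y=-o,-u;return T(p,(-.121+ca*x-sa*y,.084+sa*x+ca*y,z))
E
python3 - <<'E'
from h import *
p=np.load("box.npy");st=get_state();R=Ro.from_quat(st["tcp_rot"]).as_matrix();yaw=np.arctan2(R[1,0],R[0,0])
P=door(p,1.65,o=.0775,z=.226);print(P,shift(st,P),"turn",-(p[2]-np.pi-1.65-yaw))
c=camera("side");crop("s",c,180,120,320,260,4,"pics/si4.png")
E
```

```text
[ 0.51377166 -0.12124957  0.226     ] [ 0.05908163  0.18795913 -0.00508019] turn 1.649682937730812
```

View pics/si4.png

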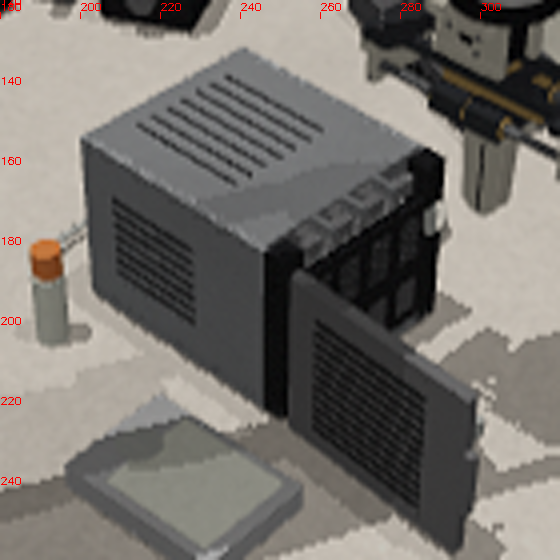

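Emit:
step_arm --steps "1 0.004 0.014 0 0.11; 1 0.008 0.028 0 0.22; 1 0.012 0.042 0 0.33; 1 0.016 0.056 0 0.44; 1 0.02 0.07 0 0.55; 1 0.024 0.084 0 0.66; 1 0.028 0.098 0 0.77; 1 0.032 0.112 0 0.88; 1 0.036 0.126 0 0.99; 1 0.04 0.14 0 1.1; 1 0.046 0.152 0 1.21; 1 0.052 0.164 0 1.32; 1 0.059 0.176 0 1.43; 1 0.059 0.188 0 1.54; 1 0.059 0.188 0 1.65; 1 0.059 0.188 0 1.65; 1 0.059 0.188 0 1.65"

```text
t: 7.77
tcp_pos: [0.5133, -0.1208, 0.2196]
tcp_rot: [-0.17, 0.985, 0.0, -0.001]
contact_force: [0.2, -1.1, -0.5]
grip_width: 0.0003
```

```bash
python3 - <<'E'
from h import *
p=np.load("box.npy");st=get_state();R=Ro.from_quat(st["tcp_rot"]).as_matrix();yaw=np.arctan2(R[1,0],R[0,0])
P=door(p,1.65,o=.0775,z=.226);print(st["t"],P,st["tcp_pos"],shift(st,P),"turn",-(p[2]-np.pi-1.65-yaw),st["joint_positions"])
c=camera("wrist");cv2.imwrite("pics/w5.png",c["img"][:,:,::-1])
print([proj(c,door(p,a,u=.174,o=o,z=.163)).round(0).tolist()[0] for a in(1.6,1.65,1.7) for o in(.01,-.002)],proj(c,door(p,0,u=0,o=0,z=.163)))
E
```

```text
7.7667 [ 0.51377166 -0.12124957  0.226     ] [ 0.51326851 -0.12080785  0.21962043] [-0.0003198  -0.00057866 -0.00638045] turn 0.003459838289122441 [-2.79635282e-01 -2.04703958e-01  1.77280024e+00  1.71768203e-04
  1.57487023e+00  2.52068016e+00]
[[146.0, 176.0], [130.0, 177.0], [158.0, 176.0], [142.0, 176.0], [170.0, 177.0], [154.0, 177.0]] [[162.88048623 367.67902102]]
```

View pics/w5.png

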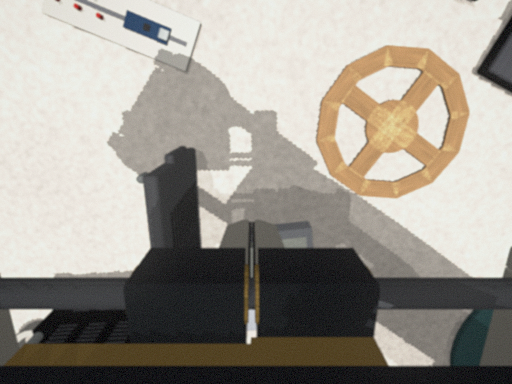

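Emit:
step_arm --steps "1 0 0 0.03 0; 1 0 0 0.06 0; 1 0 0 0.09 0; 1 0 0 0.099 0; 1 -0.01 0 0.099 0; 1 -0.02 0 0.099 0; 1 -0.03 0 0.099 0; 1 -0.036 0 0.099 0; 1 -0.036 0 0.099 0"

```text
t: 8.57
tcp_pos: [0.5493, -0.1087, 0.1229]
tcp_rot: [-0.169, 0.986, -0.0, 0.001]
contact_force: [-0.7, 0.5, -0.1]
grip_width: 0.0003
```

```bash
cat > plan.py <<'E'
from h import *
import sys
p=np.load("box.npy");st=get_state();R=Ro.from_quat(st["tcp_rot"]).as_matrix();yaw=np.arctan2(R[1,0],R[0,0])
th=p[2]-np.pi-yaw
print("t",st["t"],"theta tool",th,"z",st["tcp_pos"][2],"F",st["contact_force"].round(1),"j6",st["joint_positions"][5])
b=inv(p,st["tcp_pos"])-[-.121,.084,0];c,s=np.cos(th),np.sin(th)
print("door-frame pos (o,u):",-(c*b[0]-s*b[1]),-(s*b[0]+c*b[1]))
a0,da,n=map(float,sys.argv[1:4])
for i in range(int(n)):
    a=a0-i*da; d=shift(st,door(p,a,z=st["tcp_pos"][2])); print(f"{a:.2f}: {d[0]:.4f} {d[1]:.4f} turn {-(p[2]-np.pi-a-yaw)%(2*np.pi)-2*np.pi:.3f}")
E
python3 plan.py 1.65 .06 18
python3 - <<'E'
from h import *
c=camera("wrist");cv2.imwrite("pics/w6.png",c["img"][:,:,::-1])
E
```

```text
t 8.5667 theta tool 1.6489740838850346 z 0.12285102048152127 F [-0.7  0.5 -0.1] j6 2.5617677807246144
door-frame pos (o,u): 0.03997625402459002 0.14987383045594213
1.65: -0.0123 -0.0001 turn -6.282
1.59: -0.0214 -0.0015 turn -0.059
1.53: -0.0305 -0.0023 turn -0.119
1.47: -0.0396 -0.0026 turn -0.179
1.41: -0.0488 -0.0024 turn -0.239
1.35: -0.0579 -0.0016 turn -0.299
1.29: -0.0669 -0.0002 turn -0.359
1.23: -0.0759 0.0017 turn -0.419
1.17: -0.0847 0.0041 turn -0.479
1.11: -0.0934 0.0070 turn -0.539
1.05: -0.1018 0.0105 turn -0.599
0.99: -0.1101 0.0144 turn -0.659
0.93: -0.1181 0.0189 turn -0.719
0.87: -0.1258 0.0238 turn -0.779
0.81: -0.1332 0.0292 turn -0.839
0.75: -0.1403 0.0350 turn -0.899
0.69: -0.1470 0.0412 turn -0.959
0.63: -0.1533 0.0478 turn -1.019
```

View pics/w6.png

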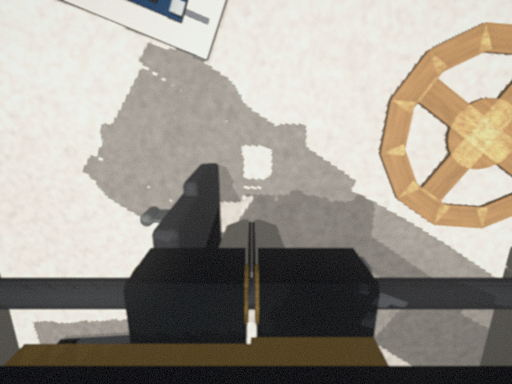

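Emit:
step_arm --steps "1 -0.006 0 0 0; 1 -0.012 0 0 0; 1 -0.017 -0.001 0 -0.03; 1 -0.021 -0.0015 0 -0.06; 1 -0.026 -0.002 0 -0.09; 1 -0.0305 -0.002 0 -0.12; 1 -0.0395 -0.0025 0 -0.18; 1 -0.049 -0.0025 0 -0.24; 1 -0.058 -0.0015 0 -0.3; 1 -0.067 0 0 -0.36; 1 -0.076 0.0015 0 -0.42; 1 -0.0845 0.004 0 -0.48; 1 -0.0935 0.007 0 -0.54; 1 -0.102 0.0105 0 -0.6; 1 -0.11 0.0145 0 -0.66; 1 -0.118 0.019 0 -0.72; 1 -0.122 0.0215 0 -0.75; 1 -0.126 0.024 0 -0.78"

```text
t: 10.12
tcp_pos: [0.6587, -0.0444, 0.1216]
tcp_rot: [-0.531, 0.848, 0.0, -0.0]
contact_force: [0.3, 0.2, -0.5]
grip_width: 0.0008
```

```bash
python3 plan.py 0.87 .06 14
python3 - <<'E'
from h import *
c=camera("scene");crop("s",c,180,130,380,280,4,"pics/sc7.png")
E
```

```text
t 10.1167 theta tool 0.86885712647001 z 0.12159639187715421 F [ 0.3  0.2 -0.5] j6 1.9166621943182263
door-frame pos (o,u): 0.02825378603912282 0.14883419128621997
0.87: -0.0006 -0.0011 turn -6.282
0.81: -0.0096 -0.0025 turn -0.059
0.75: -0.0187 -0.0034 turn -0.119
0.69: -0.0279 -0.0037 turn -0.179
0.63: -0.0370 -0.0034 turn -0.239
0.57: -0.0461 -0.0026 turn -0.299
0.51: -0.0552 -0.0013 turn -0.359
0.45: -0.0641 0.0006 turn -0.419
0.39: -0.0730 0.0030 turn -0.479
0.33: -0.0816 0.0060 turn -0.539
0.27: -0.0901 0.0094 turn -0.599
0.21: -0.0983 0.0134 turn -0.659
0.15: -0.1063 0.0178 turn -0.719
0.09: -0.1141 0.0228 turn -0.779
```

View pics/sc7.png

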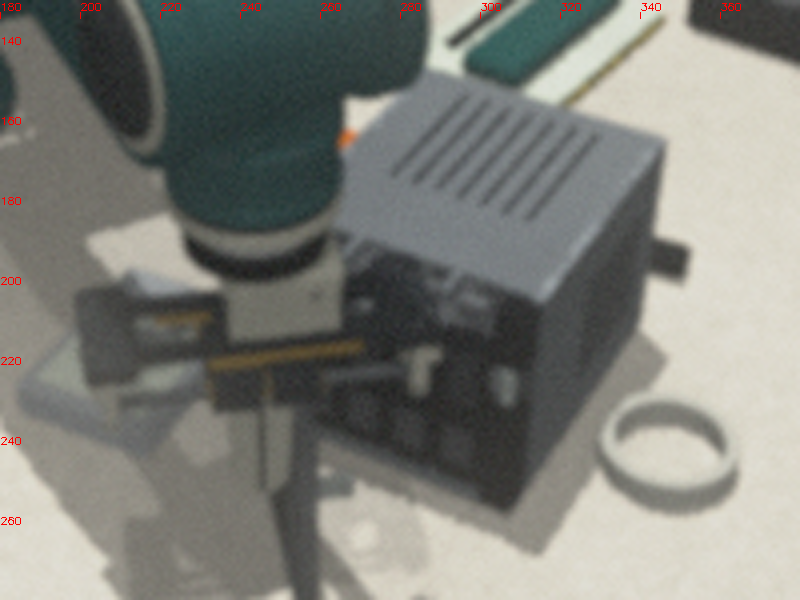

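Emit:
step_arm --steps "1 -0.005 -0.002 0 -0.03; 1 -0.0095 -0.0025 0 -0.06; 1 -0.0185 -0.0035 0 -0.12; 1 -0.028 -0.0035 0 -0.18; 1 -0.037 -0.0035 0 -0.24; 1 -0.046 -0.0025 0 -0.3; 1 -0.055 -0.0015 0 -0.36; 1 -0.064 0.0005 0 -0.42; 1 -0.073 0.003 0 -0.48; 1 -0.0815 0.006 0 -0.54; 1 -0.086 0.0075 0 -0.57; 1 -0.09 0.0095 0 -0.6; 1 -0.094 0.0115 0 -0.63; 1 -0.098 0.0135 0 -0.66; 1 -0.098 0.0135 0 -0.66"

```text
t: 11.42
tcp_pos: [0.6891, 0.0498, 0.1217]
tcp_rot: [0.777, -0.629, -0.0, -0.0]
contact_force: [0.6, 0.2, -0.7]
grip_width: 0.0004
```

```bash
python3 plan.py 0.21 .03 9
python3 - <<'E'
from h import *
c=camera("scene");crop("s",c,180,130,380,280,4,"pics/sc8.png")
E
```

```text
t 11.4167 theta tool 0.20773358909926798 z 0.1216667419688363 F [ 0.6  0.2 -0.7] j6 1.3966767094239796
door-frame pos (o,u): 0.02780028553980737 0.14942056769013123
0.21: 0.0000 -0.0005 turn -6.281
0.18: -0.0045 -0.0013 turn -0.028
0.15: -0.0090 -0.0019 turn -0.058
0.12: -0.0135 -0.0024 turn -0.088
0.09: -0.0181 -0.0028 turn -0.118
0.06: -0.0227 -0.0030 turn -0.148
0.03: -0.0273 -0.0031 turn -0.178
0.00: -0.0318 -0.0030 turn -0.208
-0.03: -0.0364 -0.0028 turn -0.238
```

View pics/sc8.png

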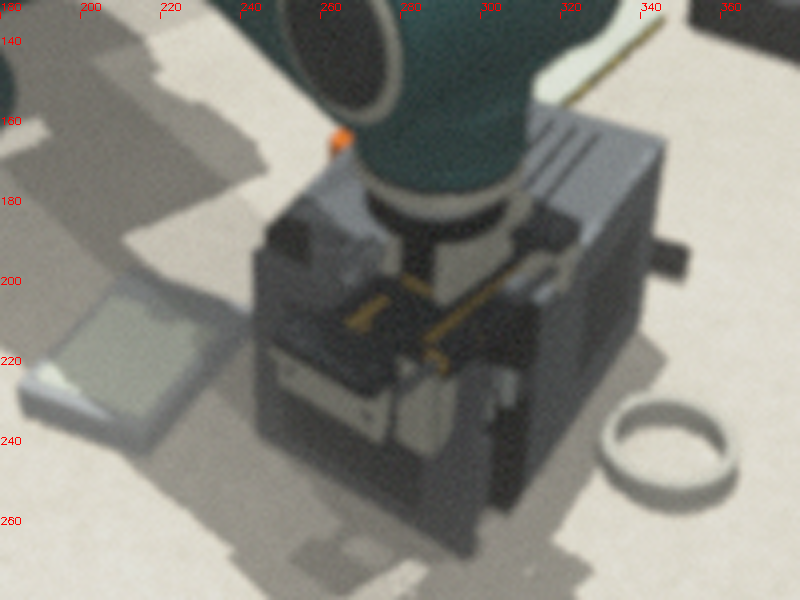

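Emit:
step_arm --steps "1 -0.004 -0.001 0 -0.03; 1 -0.008 -0.002 0 -0.06; 1 -0.012 -0.002 0 -0.08; 1 -0.015 -0.0025 0 -0.1; 1 -0.018 -0.003 0 -0.12; 1 -0.02 -0.003 0 -0.13; 1 -0.022 -0.003 0 -0.145; 1 -0.024 -0.003 0 -0.16; 1 -0.026 -0.003 0 -0.17; 1 -0.028 -0.003 0 -0.18; 1 -0.03 -0.003 0 -0.195; 1 -0.03 -0.003 0 -0.195"

```text
t: 12.47
tcp_pos: [0.686, 0.0794, 0.1217]
tcp_rot: [0.834, -0.551, 0.0, 0.0]
contact_force: [0.5, -0.1, 1.3]
grip_width: 0.0006
```

```bash
python3 plan.py 0.0 .03 1
```

```text
t 12.4667 theta tool 0.013627536047899902 z 0.12167807144896449 F [ 0.5 -0.1  1.3] j6 1.2459250157492732
door-frame pos (o,u): 0.027668864973930677 0.14999043142095345
0.00: -0.0022 -0.0004 turn -0.014
```

Emit:
step_arm --steps "1 -0.001 0 0 -0.014; 1 -0.002 0 0 -0.014; 1 -0.003 0 0 -0.014; 1 -0.003 0 0 -0.014"

```text
t: 12.8
tcp_pos: [0.686, 0.0798, 0.1218]
tcp_rot: [0.838, -0.546, 0.002, 0.001]
contact_force: [12.9, -17.7, -2.9]
grip_width: 0.0006
```

```bash
python3 plan.py 0.0 .03 1
python3 - <<'E'
from h import *
c=camera("wrist");cv2.imwrite("pics/w9.png",c["img"][:,:,::-1])
c=camera("scene");crop("s",c,180,130,380,280,4,"pics/sc9.png")
E
```

```text
t 12.8 theta tool 0.0022775539175980963 z 0.12178451430193761 F [ 12.9 -17.7  -2.9] j6 1.2370228105317052
door-frame pos (o,u): 0.02897707192177875 0.14982911873578844
0.00: -0.0018 -0.0002 turn -0.002
```

View pics/sc9.png

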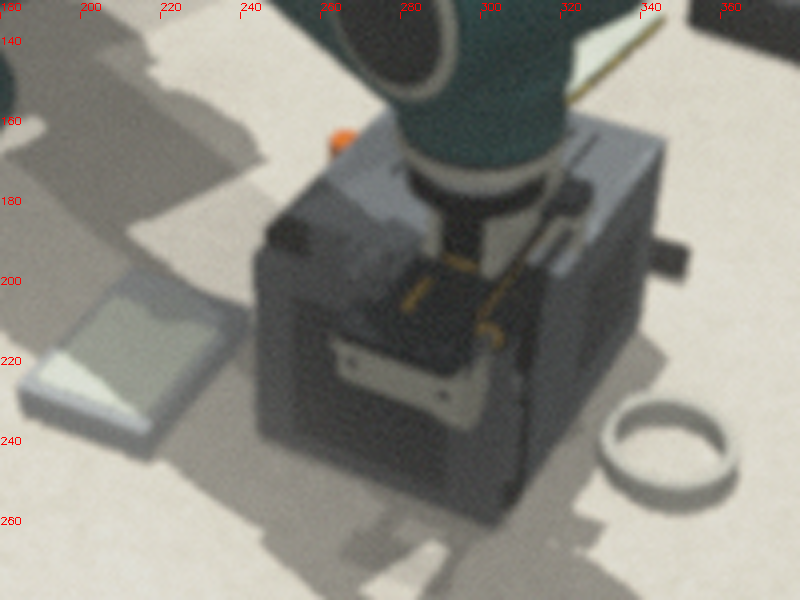

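View pics/w9.png

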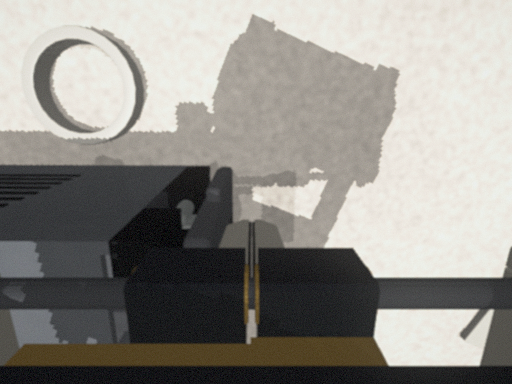

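Emit:
step_arm --steps "1 0.003 0 0 0; 1 0.008 0 0 0; 1 0.02 0 0 0; 1 0.04 0 0 0; 1 0.06 0 -0.02 0; 1 0.08 0 -0.06 0; 1 0.1 0 -0.1 0; 1 0.12 0 -0.12 0; 1 0.14 0 -0.12 0; 1 0.16 0 -0.12 0; 1 0.16 0 -0.12 0; 1 0.16 0 -0.12 0"

```text
t: 13.9
tcp_pos: [0.7493, -0.0656, 0.2393]
tcp_rot: [0.837, -0.546, -0.001, 0.001]
contact_force: [0.1, 0.1, 0.3]
grip_width: 0.0009
```

```bash

python3 - <<'E'
from h import *
p=np.load("box.npy")
st=get_state();print(st["t"],st["contact_force"],inv(p,st["tcp_pos"]))
c=camera("wrist");cv2.imwrite("pics/w10.png",c["img"][:,:,::-1])
print("wrist shut pred",[proj(c,door(p,a,u=u,o=.01,z=.163)).round(0).tolist()[0] for a in(0,.09) for u in(0,.174)])
c=camera("scene");crop("s",c,180,130,380,280,4,"pics/sc10.png")
print("scene shut pred",[proj(c,door(p,a,u=u,o=.01,z=z)).round(0).tolist()[0] for a in(0,.09) for u in(0,.174)for z in(.163,.008)])
c=camera("side");cv2.imwrite("pics/si10.png",c["img"][:,:,::-1])
E
```

```text
13.9 [0.09948192 0.14200474 0.33308431] [-0.30889734 -0.06476616  0.23925983]
wrist shut pred [[66.0, 350.0], [28.0, 171.0], [66.0, 351.0], [48.0, 173.0]]
scene shut pred [[243.0, 192.0], [244.0, 239.0], [308.0, 215.0], [304.0, 262.0], [243.0, 192.0], [244.0, 238.0], [305.0, 219.0], [301.0, 266.0]]
```

View pics/sc10.png

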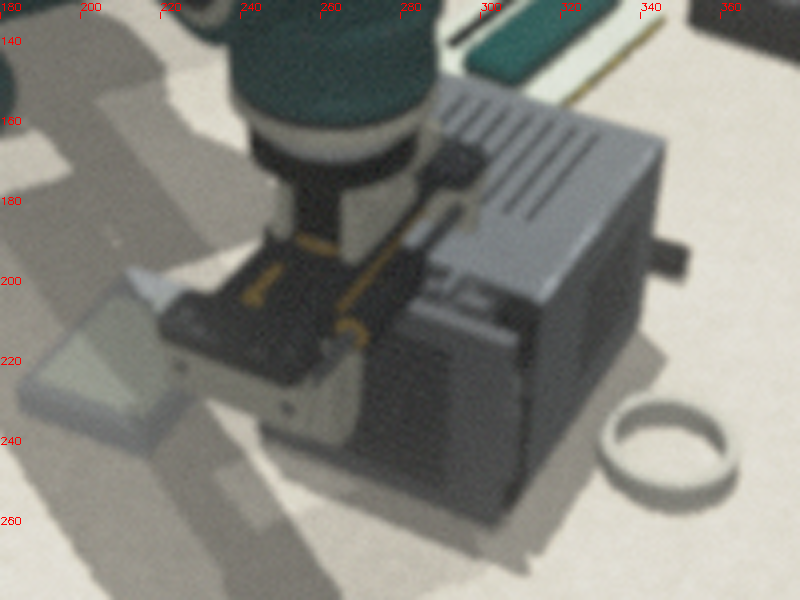

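View pics/w10.png

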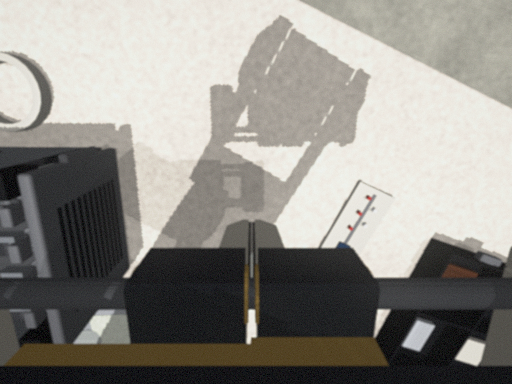

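View pics/si10.png

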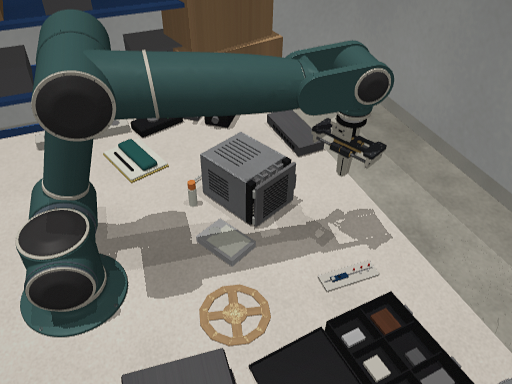

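```bash
python3 -c "
from bench import *
print(finish_job())"
```

```text
the job is handed in; nothing more can be done
None
```

The caddy is home and the door is shut. I handed the job in at about 14 s. No verdict was given, so the results below rest on my own checks.

**Caddy:** The drawn-out caddy was in the bay at y = -17 mm, about 55 mm out. I pushed it in slowly with the closed fingers until it met its stop at about 20 N. After I backed off, the scene and wrist pictures showed its face flush with the others, and its latch tab looked level with its neighbours.

**Door:** I swung it from about 1.65 rad at roughly 0.7 rad/s with the fingertips on its outer face, slowing before the catch. At the end it met a hard stop at about 22 N.
- **Shut position:** After I withdrew, the door's lower free corner was within about 1 px of where it should be when fully shut, and 5 px from the 0.09 rad position.
- **Snap onto catch:** I did not see this happen. I infer it from the contact force dropping to about zero before the stop, and from the door staying shut afterwards.

**Surroundings:** The bystanders I could see looked unmoved, but I compared them only by eye. At hand-in the arm was clear of everything, with less than 1 N of contact force.

**Disagreement:** My camera fit of the box was about 2 mm off along its depth compared with where the caddy stopped. I corrected for that before the door push. The door then stopped about 1.5 mm short of the corrected prediction, which is within calibration error.

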